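# Pack the loose bin panel and hold it while the adhesive sets

### The arm

A 6-joint arm with a two-finger parallel gripper is mounted at the origin on the work surface. World frame = base frame: x ahead of the robot, y to its left, z up, the work surface at z = 0. Lengths are in m, angles in rad, forces in N, time in s.
With the tool pointing down it reaches from about 0.325 to 0.75 m from the base axis. Payload 7.6 kg.
Tool frame: the origin (TCP) lies at the very end of the fingers, on their centre line; the grasp point (between the pads) lies behind it (ctrl.grasp_offset is the z of the grasp point in the tool frame, in m); z points along the fingers, x is the direction in which the jaws open and shut, and the axes are right-handed (so a half turn about z gives the same grasp; the last joint's range is limited). The gripper opens to 85 mm and grips with 20 to 120 N. Pads are 22 mm wide; open, the fingers measure 114 mm over their backs; the gripper's body (76 mm by 85 mm) begins 54 mm behind the grasp point. The pads swing forward as they close: fully open they stand 13 mm farther back than shut.
Start: joints at [1.157, 0.052, 1.401, -0, 1.689, -0.07], TCP at [0.177, 0.494, 0.231] pointing down, gripper open.
Joint ranges: [-2.9, 2.9], [-0.91, 2.17], [0.12, 2.37], [-1.06, 4.2], [0.26, 2.73], [-2.93, 2.93]. Speed limits (rad/s): [2.57, 2.57, 3.01, 3.14, 3.14, 3.14].

### API

Orientations are given as [roll, pitch, yaw] about the fixed x, y, z axes, in that order (R = Rz(yaw) Ry(pitch) Rx(roll)).
In Python, from bench import ctrl gives the robot as it stands.
- The arm moves only by the tool play_rows, never from a script. Its argument "plan" is a list that holds one entry, the list of rows, each a list of 4 numbers: the shift along the tool's x, y, z in cm, then the turn about the tool's z in rad. In form: [[[tx, ty, tz, turn], ...]]. A call has 1 to 5 rows; each row shifts and turns the commanded pose from where the row before left it, along the tool's axes as they then stand; what a row does not reach is not made up. A row lasts 1/10 s, in which the tool goes at most 50 mm and 8.59 degrees, less where a joint would pass 70% of its speed; a pose out of reach is approached as far as the arm can. A call is refused whole if a number of a shift passes 5 or a number of a turn 0.15, either way. A call with a gripper value outside its range is refused whole. "gripper" is the finger opening in cm, from 0 to 8.54, set as the call begins (left out, the last holds). The fingers move at their own pace and stop on an object; the grip force is fixed at half the most. Time passes only in rows, so rows that do not move let the fingers close. It gives the time, the measured TCP pose, the force and the opening at its end, in the units of the state.
- ctrl.read_state(): the state, without advancing time (a new reading comes with each control period).
- ctrl.get_image(name): name is "scene" or "top" or "wrist"; returns (picture, depth): 420x560x3 uint8, red, green, blue; 420x560 float32, m along the optical axis (not along the pixel's ray), 0 where there is no reading.
- ctrl.camera_model(name): a dict with "fov_y" (degrees; the focal length in pixels is half the picture's height over the tangent of half this angle, whatever the lens; pixels are square), "cx", "cy" (the principal point, pixels), "dist_coeffs" ([k1, k2, p1, p2, k3] as OpenCV has them; the pictures are not rectified), "extrinsics" (4x4, takes a point from world to camera coordinates); the wrist camera has in their place "mount" (4x4, takes a point from camera to tool coordinates, whose origin is the TCP and whose axes are the tool frame's). Camera axes: x right, y down, z forward; pixel columns grow to the right and rows downward; lengths in m; the calibration is good to about 2 mm. A picture is of the moment at which its call begins: read the wrist's pose just before it. camera_model takes no time and is no camera call.
- ctrl.job_done(): hands the job in, once; it reports no verdict.
The state is a dict: "time_s": time; "q": joint angles; "qd": joint speeds; "tau": joint torques, N m; "position": TCP position; "tool_rot": TCP orientation; "contact_force": force on the tool from outside, world axes, zero at the start; "moment": the same for the moment, N m; "gripper_width": opening from 0.0 (shut) to 1.0 (fully open).
Only numpy, scipy, OpenCV 4.12 (cv2) and the standard library are available. Lean on these libraries where they do the work, as an engineer would, in place of code of your own. Each camera call takes 0.05 s, during which the arm holds its last target.

### The job

One of the three bins of the bench-top bin unit has a gap behind its white front panel wide enough for the grey filler block. Stand the block upright, handle up, fully down in that gap and about midway along the panel, and let go of it; then push that panel in until it clamps the block flat against the bin, and finish while still holding it firmly pressed (it springs back if released). Do not force the block against the other two bins, leave their panels alone, and do not disturb the two bottles, the vial or the black case.

Things in the scene. Friction and masses are not known exactly. Their poses are not given: they have to be found in the camera images.
- filler: grey plastic filler block, loose, about 0.09 kg, standing upright on the work surface. Blade 20 thick (x) x 50 wide (y) x 60 high; on top of it, centred, a handle 16 (x) x 30 (y) x 36 high, so 96 mm in all. Origin: centre of the underside; z up. Either way round will do
- bin_wide: grey open bin, fixed, one of three alike in a row on a board 8 thick; its gap behind the white front panel is 29 mm wide. Origin: board top, mid-width, plane of the bin's front wall (gap's rear face). x: from panel to bin, away from the robot; y along the row; z up. Floor plate 6 thick, x -65 to 90; bin x 0 to 90, 92 wide, rim 66 high; gap x -29 to 0, open above and at the sides
- bin_mid: grey open bin, fixed, one of three alike in a row on a board 8 thick; its gap behind the white front panel is 16 mm wide. Origin: board top, mid-width, plane of the bin's front wall (gap's rear face). x: from panel to bin, away from the robot; y along the row; z up. Floor plate 6 thick, x -65 to 90; bin x 0 to 90, 92 wide, rim 66 high; gap x -16 to 0, open above and at the sides
- bin_slim: grey open bin, fixed, one of three alike in a row on a board 8 thick; its gap behind the white front panel is 10 mm wide. Origin: board top, mid-width, plane of the bin's front wall (gap's rear face). x: from panel to bin, away from the robot; y along the row; z up. Floor plate 6 thick, x -65 to 90; bin x 0 to 90, 92 wide, rim 66 high; gap x -10 to 0, open above and at the sides
- bin_wide_lip (a point): middle of the front (robot-side) face of that panel's finger lip, 47 mm above the bin's origin; as built at x -62 mm in the bin's frame. The lip is a block 36 wide, 30 high, 25 mm proud of the panel
- bin_mid_lip (a point): middle of the front (robot-side) face of that panel's finger lip, 47 mm above the bin's origin; as built at x -49 mm in the bin's frame. The lip is a block 36 wide, 30 high, 25 mm proud of the panel
- bin_slim_lip (a point): middle of the front (robot-side) face of that panel's finger lip, 47 mm above the bin's origin; as built at x -43 mm in the bin's frame. The lip is a block 36 wide, 30 high, 25 mm proud of the panel
- bin_wide_panel (a joint): travel (m) of the wide-gap bin's front panel: 0 fully out, growing as it is pushed towards the bin (+x of the bin). The panel is 8 thick, 84 wide, its top 66 mm above the bin's origin, and slides straight against a spring: 2.4 N at the start, rising 0.12 N per mm. With the block in the gap it stops at about 0.009
- bin_mid_panel (a joint): the same for the 16 mm gap: 0 fully out; leave it there
- bin_slim_panel (a joint): the same for the 10 mm gap: 0 fully out; leave it there
- bottle_a: clear plastic bottle, 72 diameter, 190 high, standing; bystander. Origin: centre of the underside
- bottle_b: another bottle like it; bystander
- vial: small jar, 36 diameter, 58 high, standing; bystander. Origin: centre of the underside
- case: black case, 75 x 190 x 45 high, lying; bystander. Origin: centre of the underside

How it is judged:
On the way:
1. the block stands fully down in the wide gap, upright, about midway along the panel, and the fingers are off it (x of filler in the frame of bin_wide between -0.022 and -0.007 m and y of filler in the frame of bin_wide between -0.017 and 0.017 m and z of filler in the frame of bin_wide between 0.003 and 0.009 m and angle between filler's own z axis and vertical below 0.12 rad and contact force between filler and the fingers below 0.3 N), for 0.2 s.
At the end, for the whole second after the job is handed in: the block stands upright in the 29 mm gap (down within 3 mm, within 17 mm of the panel's middle, square within 0.1 rad), the panel is at least 7.5 mm in, clamping it, and the robot still pushes the panel with over 4.5 N; the other two panels are out (x of filler in the frame of bin_wide between -0.022 and -0.007 m and y of filler in the frame of bin_wide between -0.017 and 0.017 m and z of filler in the frame of bin_wide between 0.003 and 0.009 m and angle between filler's own z axis and vertical below 0.12 rad and angle between the x axis of filler and the x axis of bin_wide, either way round below 0.1 rad and value of joint bin_wide_panel above 0.0075 m and (contact force between bin_wide and the fingers above 4.5 N or contact force between bin_wide and the arm above 4.5 N) and value of joint each of bin_mid_panel, bin_slim_panel below 0.004 m); the arm keeps its last pose, push and grip.
It fails at once if the block was forced against one of the bins with the narrower gaps (over 12 N) (contact force between filler and bin_mid above 12 N or contact force between filler and bin_slim above 12 N).
It fails at once if another bin's panel was pushed in (value of joint any of bin_mid_panel, bin_slim_panel above 0.006 m).
It fails at once if a bystander was disturbed (moved over 30 mm) (distance of any of bottle_a, bottle_b, vial, case from where it was at the start of the episode above 0.03 m).
It also fails if it takes over 61 s, if anything falls off the work surface, if the arm or the gripper's body presses on something with over 40 N, if the wrist force passes 120 N, or if a joint passes its speed limit or range.

## Working session

There is one attempt and no reset: what is moved stays moved. The work goes in short steps, Python scripts to look and compute and a tool call to move; the robot and the scene stay as the last step left them, time stands still between calls to the robot, and variables do not carry over. Pictures are saved under pics/ and viewed, and the job is handed in when it is done.

Besides the shell and the picture viewer there is one more tool, called after ">>>" by a JSON object that holds its "op" and its "data". play_rows: Moves the arm, as the interface text tells. Its arguments: {"type":"object","properties":{"plan":{"type":"array"},"gripper":{"type":"number"}},"required":["plan"]}

```bash
mkdir -p pics; ls; cat > h.py <<'E'
import numpy as np, cv2
from bench import ctrl
def cam(n):
    m=ctrl.camera_model(n); f=210/np.tan(np.radians(m["fov_y"])/2)
    K=np.array([[f,0,m["cx"]],[0,f,m["cy"]],[0,0,1]]); return m,K,np.array(m["dist_coeffs"],float)
def Rrpy(r):
    from scipy.spatial.transform import Rotation as R
    return R.from_euler('xyz',r).as_matrix()
def c2w(n,m,s):
    if n!="wrist": return np.linalg.inv(np.array(m["extrinsics"]))
    T=np.eye(4);T[:3,:3]=Rrpy(s["tool_rot"]);T[:3,3]=s["position"]; return T@np.array(m["mount"])
def rays(n,px,s=None):
    m,K,d=cam(n); p=cv2.undistortPoints(np.array(px,float).reshape(-1,1,2),K,d).reshape(-1,2)
    T=c2w(n,m,s); return T[:3,3],np.c_[p,np.ones(len(p))]@T[:3,:3].T
def onplane(n,px,z,s=None):
    o,r=rays(n,px,s); return o+r*((z-o[2])/r[:,2])[:,None]
def withdepth(n,px,dep,s=None):
    o,r=rays(n,px,s); return o+r*np.array([dep[int(v),int(u)] for u,v in px])[:,None]
def cloud(n,dep,s=None):
    v,u=np.mgrid[0:420,0:560]; o,r=rays(n,np.c_[u.ravel(),v.ravel()],s)
    P=o+r*dep.reshape(-1,1); return P.reshape(420,560,3)
E
python3 - <<'E'
from h import *
s=ctrl.read_state(); print(s, ctrl.grasp_offset)
for n in ("scene","top","wrist"):
    s=ctrl.read_state(); im,d=ctrl.get_image(n); cv2.imwrite(f"pics/{n}0.png",im[:,:,::-1]); np.savez(f"{n}0.npz",im=im,d=d)
    print(n,ctrl.camera_model(n))
E
```

```text
pics
{'time_s': 0.0, 'q': array([ 1.15673980e+00,  5.28773574e-02,  1.40171256e+00,  6.49321579e-06,
        1.68857541e+00, -7.03286229e-02]), 'qd': array([1.70213651e-03, 1.60536091e-03, 8.72058436e-05, 5.54553386e-04,
       4.41585748e-04, 3.97909488e-04]), 'tau': array([ 2.51905112e-04, -3.81663930e+01, -3.60189486e+01, -4.02569174e-05,
        6.09501352e-03,  3.58874701e-06]), 'position': array([0.17679918, 0.49402878, 0.23045731]), 'tool_rot': array([-3.14147571e+00,  1.56833664e-03,  1.22706927e+00]), 'contact_force': array([-0.00337128,  0.68789687,  0.09919621]), 'moment': array([-0.00625719,  0.03728397,  0.03298445]), 'gripper_width': 1.0018915439829834} -0.0187
scene {'fov_y': 46.097061498053876, 'cx': 278.0581709640836, 'cy': 215.29402572150804, 'dist_coeffs': array([0.01275142, 0.        , 0.        , 0.        , 0.        ]), 'extrinsics': array([[ 3.56576191e-01,  9.34265409e-01, -1.25088417e-03,
        -2.08734842e-01],
       [ 7.36715661e-01, -2.82001289e-01, -6.14593612e-01,
        -3.83895445e-01],
       [-5.74546303e-01,  2.18227903e-01, -7.88842904e-01,
  
[... 360 characters left out ...]
  [-0.99177987, -0.02171557, -0.12609962,  0.5940328 ],
       [ 0.12625111, -0.00574693, -0.99198167,  1.22133617],
       [ 0.        ,  0.        ,  0.        ,  1.        ]])}
wrist {'fov_y': 66.53905831451554, 'cx': 278.5995893127945, 'cy': 212.00281661671627, 'dist_coeffs': array([0.00335629, 0.        , 0.        , 0.        , 0.        ]), 'mount': array([[ 9.99999954e-01,  2.17036380e-05,  3.02783781e-04,
         1.74828951e-04],
       [-1.03474286e-04,  9.62076085e-01,  2.72781225e-01,
        -6.97217118e-02],
       [-2.85380690e-04, -2.72781244e-01,  9.62076043e-01,
        -1.42477154e-01],
       [ 0.00000000e+00,  0.00000000e+00,  0.00000000e+00,
         1.00000000e+00]])}
```

View pics/scene0.png

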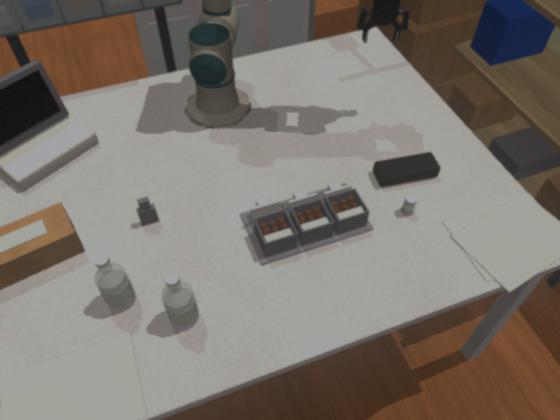

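View pics/top0.png

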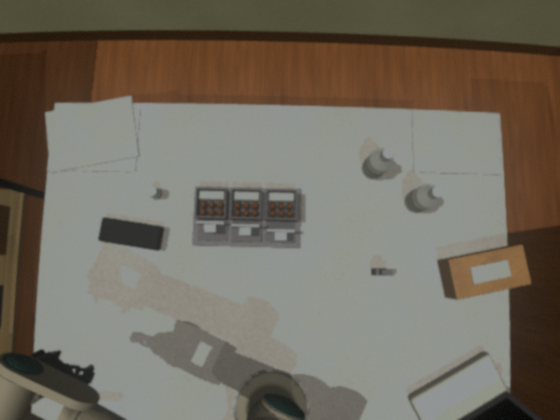

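View pics/wrist0.png

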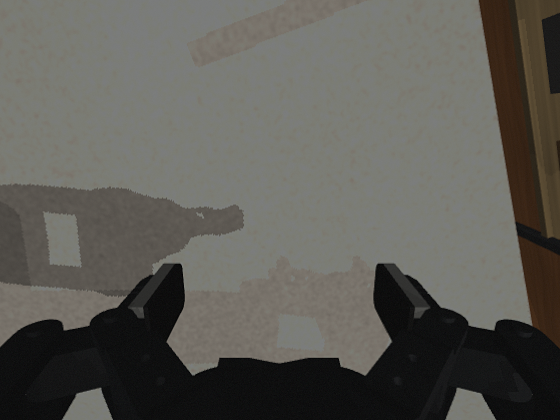

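The scene view shows the bin row around (305,220), the block at (147,211), bottles at (115,285) and (180,302), the vial at (409,205) and the case at (406,169). In the top view the bins are at (247,215) and the block at (380,268). I'll enlarge both areas and get 3D positions from depth.

```bash
python3 - <<'E'
from h import *
a=np.load("top0.npz"); im=a["im"][:,:,::-1]; d=a["d"]
b=cv2.resize(im[180:255,185:310],None,fx=6,fy=6,interpolation=cv2.INTER_CUBIC); 
f=cv2.resize(im[245:290,355:410],None,fx=8,fy=8,interpolation=cv2.INTER_CUBIC)
c=np.zeros((450+0,800,3),np.uint8);c[:450,:750]=cv2.convertScaleAbs(b,alpha=1.5);cv2.imwrite("pics/top0z.png",c);cv2.imwrite("pics/top0f.png",f)
P=cloud("top",d)
for n,(r0,r1,c0,c1) in dict(blk=(255,280,365,395),bins=(180,250,190,305)).items():
    Q=P[r0:r1,c0:c1].reshape(-1,3); 
    print(n)
    for lo,hi in ((.0,.012),(.055,.068),(.068,.08),(.085,.11)) :
        k=(Q[:,2]>lo)&(Q[:,2]<hi); 
        if k.sum(): print(lo,hi,k.sum(),Q[k].min(0).round(3),Q[k].max(0).round(3),Q[k].mean(0).round(3))
s=np.load("scene0.npz"); Ps=cloud("scene",s["d"]); Q=Ps[190:230,130:165].reshape(-1,3)
for lo,hi in ((.055,.068),(.088,.11)):
    k=(Q[:,2]>lo)&(Q[:,2]<hi); print(k.sum(),Q[k].min(0).round(3),Q[k].max(0).round(3),Q[k].mean(0).round(3))
b=cv2.resize(s["im"][175:260,235:380,::-1],None,fx=5,fy=5,interpolation=cv2.INTER_CUBIC);cv2.imwrite("pics/s0z.png",cv2.convertScaleAbs(b,alpha=1.5))
E
```

```text
blk
0.0 0.012 367 [ 0.392 -0.373  0.   ] [ 0.468 -0.28   0.011] [ 0.435 -0.326  0.002]
0.055 0.068 53 [ 0.406 -0.35   0.055] [ 0.424 -0.297  0.066] [ 0.416 -0.313  0.061]
0.068 0.08 5 [ 0.41  -0.31   0.072] [ 0.421 -0.309  0.078] [ 0.415 -0.31   0.074]
0.085 0.11 64 [ 0.407 -0.34   0.088] [ 0.422 -0.308  0.101] [ 0.415 -0.324  0.096]
bins
0.0 0.012 2460 [ 0.473 -0.09   0.   ] [0.699 0.274 0.012] [0.577 0.081 0.006]
0.055 0.068 1064 [ 0.504 -0.058  0.055] [0.654 0.241 0.068] [0.616 0.094 0.063]
0.068 0.08 1107 [ 0.504 -0.06   0.068] [0.658 0.241 0.08 ] [0.578 0.092 0.074]
84 [ 0.407 -0.354  0.055] [ 0.429 -0.305  0.068] [ 0.422 -0.329  0.06 ]
62 [ 0.408 -0.344  0.088] [ 0.428 -0.314  0.099] [ 0.419 -0.329  0.094]
```

View pics/top0z.png

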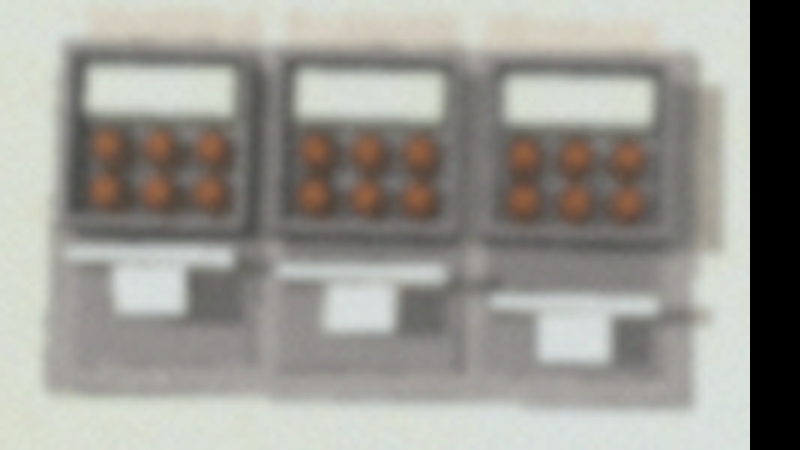

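View pics/top0f.png

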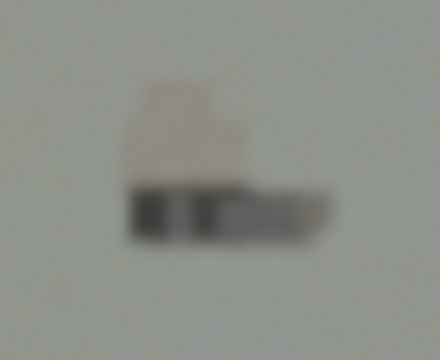

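View pics/s0z.png

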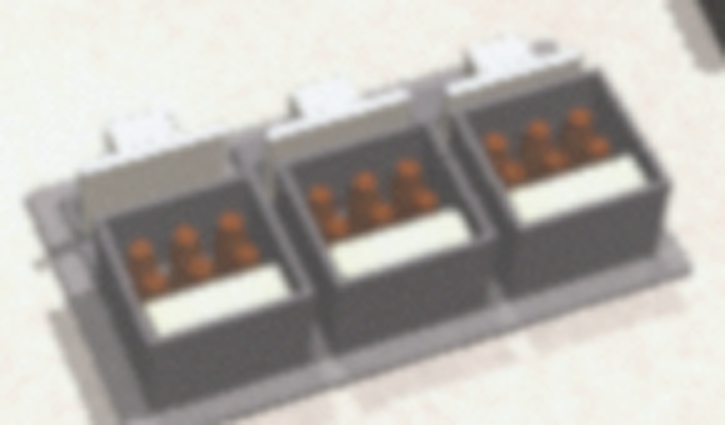

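The enlarged views show the wide-gap bin is the rightmost in the top view (panel at zoom (575,302)). Its y is lowest. The block stands near (0.417,-0.327), with its thickness along x. I'll move to look down on the bins and the block.

>>> {"op": "play_rows", "data": {"plan": [[[-2.6,3.2,-0.3,0],[-2.6,3.2,-0.3,0],[-2.6,3.2,-0.3,0],[-2.6,3.2,-0.3,0],[-2.6,3.2,-0.3,0]]]}}

```text
time_s: 0.65
position: [0.2842, 0.3165, 0.2462]
tool_rot: [3.142, 0.0, 1.227]
contact_force: [0.2, 0.3, 0.0]
gripper_width: 1.0
```

>>> {"op": "play_rows", "data": {"plan": [[[-2.6,3.2,-0.3,0],[-2.6,3.2,-0.3,0],[-2.6,3.2,-0.3,0],[-2.6,3.2,-0.3,0],[-2.6,3.2,-0.3,0]]]}}

```text
time_s: 1.15
position: [0.391, 0.1401, 0.2613]
tool_rot: [3.142, -0.0, 1.227]
contact_force: [0.3, -0.2, -0.3]
gripper_width: 1.0
```

>>> {"op": "play_rows", "data": {"plan": [[[-2.6,3.2,-0.3,0],[-2.6,3.2,-0.3,0],[-2.6,3.2,-0.3,0],[-2.6,3.2,-0.3,0],[-2.6,3.2,-0.3,0]]]}}

```text
time_s: 1.65
position: [0.4979, -0.0363, 0.2762]
tool_rot: [-3.141, -0.0, 1.227]
contact_force: [-0.6, 0.6, 0.4]
gripper_width: 1.002
```

>>> {"op": "play_rows", "data": {"plan": [[[0,0,0,0.14],[0,0,0,0.14],[0,0,0,0.14],[0,0,0,0.14],[0,0,0,0.14]]]}}

```text
time_s: 2.15
position: [0.4973, -0.0347, 0.2759]
tool_rot: [-3.141, 0.001, 0.521]
contact_force: [-0.6, -0.2, 0.7]
gripper_width: 0.998
```

>>> {"op": "play_rows", "data": {"plan": [[[0,0,0,0.14],[0,0,0,0.14],[0,0,0,0.14],[0,0,0,0.1],[0,0,0,0]]]}}

```text
time_s: 2.65
position: [0.4973, -0.0347, 0.276]
tool_rot: [-3.141, 0.001, 0.006]
contact_force: [-0.1, -0.2, 0.2]
gripper_width: 0.997
```

```bash
cat > snap.py <<'E'
import sys; from h import *
s=ctrl.read_state(); im,d=ctrl.get_image("wrist"); n=sys.argv[1]
cv2.imwrite(f"pics/{n}.png",cv2.convertScaleAbs(im[:,:,::-1],alpha=1.6)); np.savez(n+".npz",im=im,d=d,position=s["position"],tool_rot=s["tool_rot"]); print(s["position"],s["tool_rot"],s["time_s"])
E
python3 snap.py w1
```

```text
[ 0.49730016 -0.03465079  0.27598561] [-3.14140779e+00  5.53850988e-04  6.21382012e-03] 2.65
```

View pics/w1.png

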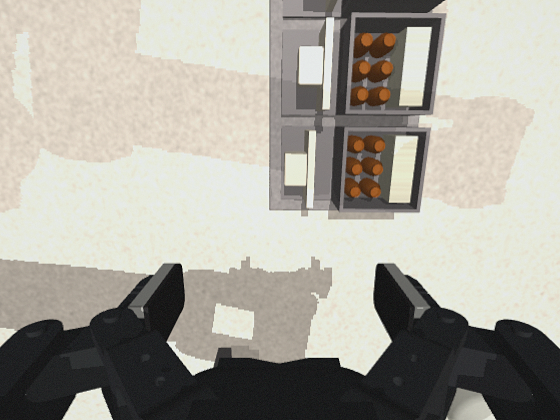

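The wrist picture shows the wide bin at the bottom: panel top at (311,168), lip at (296,168), front wall of the bin at about x=340. The next bin above it has the narrower gap. Now measuring the wide bin.

```bash
cat > meas.py <<'E'
import sys; from h import *
a=np.load(sys.argv[1]+".npz"); s=dict(position=a["position"],tool_rot=a["tool_rot"]); im=a["im"]; 
P=cloud("wrist",a["d"],s)
hsv=cv2.cvtColor(im,cv2.COLOR_RGB2HSV); z=P[...,2]
reg=np.zeros((420,560),bool); r0,r1,c0,c1=map(int,sys.argv[2:6]); reg[r0:r1,c0:c1]=1
g=im.astype(int).mean(2)
for nm,m in dict(white=(g>115)&(z>.066)&(z<.085),grey=(g<115)&(z>.068)&(z<.082)).items():
    m=m&reg; n,l,st,ce=cv2.connectedComponentsWithStats(m.astype(np.uint8))
    for i in range(1,n):
        if st[i,4]<60: continue
        v,u=np.where(l==i); W=onplane("wrist",np.c_[u,v],.074,s)[:,:2]; r=cv2.minAreaRect((W*1000).astype(np.float32))
        print(nm,st[i],"zmed",round(float(np.median(z[l==i])),4),"rect mm",np.round(r[0],1),np.round(r[1],1),round(r[2],2))
E
python3 meas.py w1 110 225 265 440
python3 -c "
import numpy as np
a=np.load('w1.npz');print(a['im'][168,280:350].mean(1).astype(int))
from h import *
P=cloud('wrist',a['d'],dict(position=a['position'],tool_rot=a['tool_rot']));print(P[168,280:440:2,2].round(3))"
```

```text
white [307 131   9  78 522] zmed 0.0738 rect mm [531.2 -16.2] [83.2  7.3] 89.9
white [285 153  22  33 677] zmed 0.0698 rect mm [514.9 -14.6] [22.7 34.6] 0.67
grey [344 110  89   4 354] zmed 0.0739 rect mm [608.6  45.3] [90.5  2.9] 0.32
grey [ 338  126   93   87 1583] zmed 0.0736 rect mm [608.5 -15.9] [92.9 91. ] 89.85
grey [284 158  28  51  90] zmed 0.0695 rect mm [515.4 -32.2] [18.9 61.7] 40.98
[ 95  67  80  72  73 133 142 142 142 142 142 142 141 142 142 141 141 142
 141 143 142 142 142 142 142 144 128  68 141 142 142 141 142 144 119  81
  79  79  81  79  81  80  80  80  80  80  79  79  80  80  81  83  46  29
  31  32  32  32  30  30  29  34  80  82  83  64  33  28  32  34]
[ 0.01   0.014  0.069  0.069  0.07   0.07   0.07   0.07   0.069  0.069
  0.069  0.069  0.07   0.07   0.074  0.074  0.073  0.075  0.014  0.015
  0.014  0.014  0.015  0.013  0.014  0.013  0.014  0.028  0.041  0.053
  0.066  0.073  0.075  0.046  0.048  0.05   0.06   0.061  0.06   0.06
  0.059  0.046  0.039  0.047  0.049  0.052  0.061  0.059  0.061  0.06
  0.06   0.059  0.036  0.044  0.049  0.056  0.062  0.063  0.063  0.063
  0.063  0.063  0.063  0.063  0.063  0.063  0.064  0.056  0.06   0.066
  0.07   0.074  0.075 -0.002 -0.001  0.     0.    -0.001  0.     0.   ]
```

Wide bin: rim 90.5×92.9 mm and panel 83×7.3 mm, matching the specified sizes. The origin is about (0.564,-0.016) with yaw about 0. Next, the block.

>>> {"op": "play_rows", "data": {"plan": [[[-1.2,4.2,0.3,0],[-1.2,4.2,0.3,0],[-1.2,4.2,0.3,0],[-1.2,4.2,0.3,0],[-1.2,4.2,0.3,0]]]}}

```text
time_s: 3.2
position: [0.4381, -0.2466, 0.2612]
tool_rot: [-3.142, -0.0, 0.01]
contact_force: [1.7, 0.7, -0.6]
gripper_width: 0.996
```

>>> {"op": "play_rows", "data": {"plan": [[[-1.2,4.2,0.3,0],[-0.8,4.0,0.3,0],[0,0,0,0],[0,0,0,0]]], "gripper": 5}}

```text
time_s: 3.6
position: [0.4191, -0.3276, 0.2548]
tool_rot: [-3.141, 0.001, 0.007]
contact_force: [-0.8, -0.2, 0.2]
gripper_width: 0.588
```

```bash
python3 snap.py w2; python3 - <<'E'
from h import *
a=np.load("w2.npz"); s=dict(position=a["position"],tool_rot=a["tool_rot"]); P=cloud("wrist",a["d"],s); z=P[...,2]
m0=(P[...,0]>.35)&(P[...,0]<.5)&(P[...,1]<-.25)&(P[...,1]>-.42)
for zz,lo,hi in ((.096,.088,.104),(.06,.054,.066)):
    m=m0&(z>lo)&(z<hi)
    n,l,st,ce=cv2.connectedComponentsWithStats(m.astype(np.uint8))
    for i in range(1,n):
        if st[i,4]<50: continue
        v,u=np.where(l==i);W=onplane("wrist",np.c_[u,v],zz,s)[:,:2];r=cv2.minAreaRect((W*1000).astype(np.float32));print(zz,st[i],np.median(z[l==i]),r)
E
```

```text
[ 0.41912097 -0.32759255  0.25478859] [-3.14050063e+00  5.51947076e-04  7.40926381e-03] 3.6
0.096 [267 178  17  32 523] 0.09591853112261078 ((415.12200927734375, -324.95697021484375), (30.640907287597656, 15.405999183654785), 89.86659240722656)
0.06 [266 162  19  48 285] 0.05986916121523572 ((414.75262451171875, -324.4946594238281), (51.19411849975586, 19.334938049316406), 89.81761932373047)
```

View pics/w2.png

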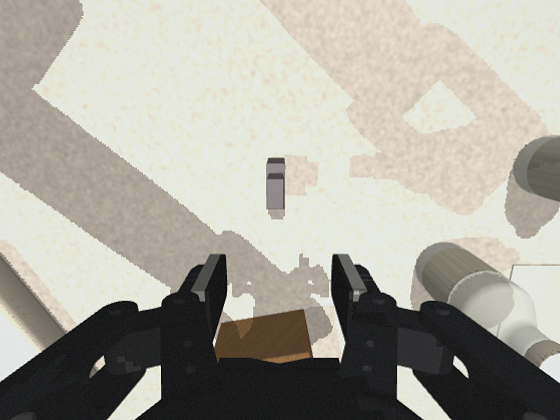

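The block is at (0.415,-0.325), yaw about 0 (picture (276,185)), with the handle top at 96 mm as specified. Before descending I'll check how far away the bottles are.

```bash
python3 - <<'E'
from h import *
for n in("top","scene"):
    a=np.load(n+"0.npz");P=cloud(n,a["d"]);m=(P[...,2]>.1)&(P[...,2]<.25)&(P[...,0]>.35)&(P[...,0]<1)&(P[...,1]<-.2)&(P[...,1]>-.6)
    k,l,st,ce=cv2.connectedComponentsWithStats(m.astype(np.uint8))
    for i in range(1,k):
        if st[i,4]>20: Q=P[l==i];print(n,st[i],Q.min(0).round(3),Q.max(0).round(3))
E
```

```text
top [368 148  26  25 531] [ 0.705 -0.34   0.1  ] [ 0.776 -0.269  0.197]
top [414 184  29  25 526] [ 0.604 -0.473  0.1  ] [ 0.672 -0.404  0.194]
scene [ 94 253  33  40 916] [ 0.616 -0.481  0.1  ] [ 0.677 -0.411  0.193]
scene [161 272  32  40 916] [ 0.72  -0.346  0.1  ] [ 0.781 -0.274  0.192]
```

>>> {"op": "play_rows", "data": {"plan": [[[-0.4,-0.3,2,0],[0,0,3,0],[0,0,3,0],[0,0,2,0],[0,0,0,0]]]}}

```text
time_s: 4.15
position: [0.4149, -0.3219, 0.1524]
tool_rot: [-3.138, 0.004, 0.01]
contact_force: [-0.7, 0.1, -0.4]
gripper_width: 0.585
```

>>> {"op": "play_rows", "data": {"plan": [[[0,0.3,3,0],[0,0,3,0],[0,0,1.5,0],[0,0,0.9,0],[0,0,0,0]]]}}

```text
time_s: 4.65
position: [0.4157, -0.3269, 0.0714]
tool_rot: [-3.141, 0.0, 0.008]
contact_force: [0.8, -0.2, 0.1]
gripper_width: 0.585
```

>>> {"op": "play_rows", "data": {"plan": [[[0,0,0,0],[0,0,0,0],[0,0,0,0],[0,0,0,0],[0,0,0,0]]], "gripper": 0.5}}

```text
time_s: 5.15
position: [0.4161, -0.3279, 0.0729]
tool_rot: [3.14, -0.002, 0.007]
contact_force: [-1.0, 0.4, 6.5]
gripper_width: 0.175
```

```bash
python3 snap.py w3
```

```text
[ 0.41608928 -0.32792027  0.0728833 ] [ 3.13969539e+00 -2.06160116e-03  6.91619654e-03] 5.15
```

View pics/w3.png

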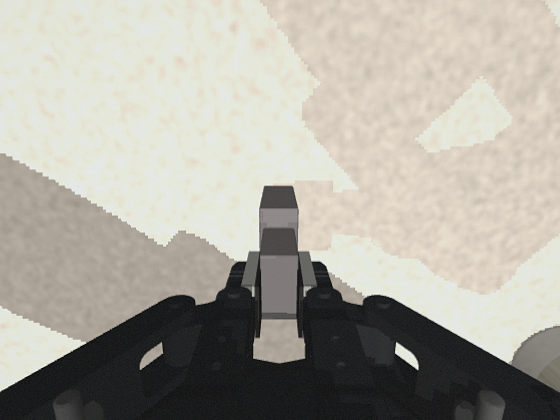

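The fingers hold the handle (opening about 15 mm). The tips sit on the blade's shoulders (6.5 N upward), so with the jaws shut they reach about 13 mm past the reported TCP. I'll regrip about 8 mm higher so the fingers stay clear of the panel top.

>>> {"op": "play_rows", "data": {"plan": [[[0,0,-0.4,0],[0,0,-0.4,0],[0,0,-0.4,0],[0,0,0,0],[0,0,0,0]]], "gripper": 3}}

```text
time_s: 5.7
position: [0.4155, -0.3272, 0.0833]
tool_rot: [-3.142, -0.0, 0.007]
contact_force: [-1.0, -0.3, -0.2]
gripper_width: 0.356
```

>>> {"op": "play_rows", "data": {"plan": [[[0,0,0,0],[0,0,0,0],[0,0,0,0],[0,0,0,0],[0,0,0,0]]], "gripper": 0.5}}

```text
time_s: 6.2
position: [0.4155, -0.3273, 0.0833]
tool_rot: [-3.142, -0.0, 0.007]
contact_force: [0.2, -0.5, 0.9]
gripper_width: 0.167
```

>>> {"op": "play_rows", "data": {"plan": [[[0,0,-1.5,0],[0,0,-3,0],[0,0,-3,0],[0,0,-3,0],[0,0,-1.5,0]]]}}

```text
time_s: 6.7
position: [0.416, -0.3277, 0.2071]
tool_rot: [3.139, -0.003, 0.007]
contact_force: [-0.1, -0.8, -1.5]
gripper_width: 0.165
```

>>> {"op": "play_rows", "data": {"plan": [[[1.0,-2,0,0],[1.7,-4,0,0],[1.7,-4,0,0],[1.7,-4,0,0],[1.7,-4,0,0]]]}}

```text
time_s: 7.2
position: [0.4922, -0.145, 0.203]
tool_rot: [-3.141, 0.001, 0.007]
contact_force: [-0.3, -0.0, -1.1]
gripper_width: 0.17
```

>>> {"op": "play_rows", "data": {"plan": [[[1.7,-4,0,0],[1.7,-4,0,0],[1.7,-3.6,0,0],[0.5,-1.3,0,0],[0,0,0,0]]]}}

```text
time_s: 7.7
position: [0.5473, -0.0157, 0.2027]
tool_rot: [-3.141, 0.001, 0.01]
contact_force: [-0.5, -0.7, -1.1]
gripper_width: 0.165
```

```bash
python3 snap.py w4
```

```text
[ 0.54731238 -0.01573079  0.20271638] [-3.14130987e+00  1.36157807e-03  9.89150752e-03] 7.7
```

View pics/w4.png

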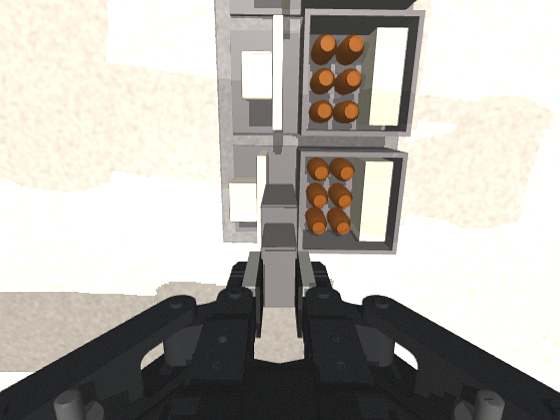

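The held block sits upright over the wide gap (blade at (279,193), panel at (262,170), bin wall at about 300). I'll re-measure both in this view.

```bash
sed 's/grey=(g<115)/grey=(g<125)/' -i meas.py; python3 meas.py w4 140 262 225 410; python3 - <<'E'
from h import *
a=np.load("w4.npz"); s=dict(position=a["position"],tool_rot=a["tool_rot"]); P=cloud("wrist",a["d"],s); z=P[...,2]
for lo,hi in ((.172,.187),(.208,.222)):
    m=(z>lo)&(z<hi); m[:,:250]=0;m[:,310:]=0;m[:170]=0;m[252:]=0
    v,u=np.where(m);zz=np.median(z[m]);W=onplane("wrist",np.c_[u,v],zz,s)[:,:2];print(zz,m.sum(),cv2.minAreaRect((W*1000).astype(np.float32)))
E
```

```text
white [ 229  155   37   94 1613] zmed 0.0704 rect mm [518.1 -14.6] [83.6 30.9] 85.51
white [309 253  87   2  98] zmed 0.0739 rect mm [614.2 -61.7] [78.6  1. ] 0.61
grey [ 297  150  111  104 2226] zmed 0.0736 rect mm [609.  -15.3] [92.5 90.3] 89.94
0.17935662723349968 989 ((546.82373046875, 0.8917102813720703), (24.156044006347656, 19.487510681152344), 89.71720123291016)
0.21405187377180662 359 ((546.6349487304688, 1.0867737531661987), (15.436203002929688, 4.7037353515625), 0.5962107181549072)
```

>>> {"op": "play_rows", "data": {"plan": [[[0.3,0.3,1,0],[0,0,1.5,0],[0,0,1.0,0],[0,0,0,0]]]}}

```text
time_s: 8.15
position: [0.5489, -0.0209, 0.1653]
tool_rot: [-3.141, 0.005, 0.006]
contact_force: [0.1, 0.6, -1.4]
gripper_width: 0.166
```

```bash
python3 snap.py w5
```

```text
[ 0.54891231 -0.02086373  0.16533384] [-3.14098274  0.00486409  0.0058583 ] 8.15
```

View pics/w5.png

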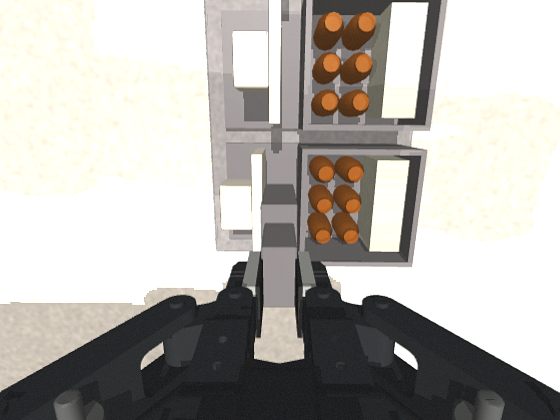

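The block hangs just above the gap, clear of the panel (x≈262) and of the bin wall (x≈299). Lowering it.

>>> {"op": "play_rows", "data": {"plan": [[[0,0,1,0],[0,0,1,0],[0,0,1,0],[0,0,1,0],[0,0,0,0]]]}}

```text
time_s: 8.7
position: [0.5493, -0.0201, 0.126]
tool_rot: [-3.141, 0.004, 0.007]
contact_force: [-0.1, -1.0, -1.4]
gripper_width: 0.167
```

>>> {"op": "play_rows", "data": {"plan": [[[0,0,1,0],[0,0,0.8,0],[0,0,0.5,0],[0,0,0.4,0],[0,0,0,0]]]}}

```text
time_s: 9.2
position: [0.55, -0.0203, 0.1006]
tool_rot: [-3.141, 0.001, 0.007]
contact_force: [0.6, -0.5, -0.8]
gripper_width: 0.169
```

>>> {"op": "play_rows", "data": {"plan": [[[0,0,0.3,0],[0,0,0.1,0],[0,0,0,0]]]}}

```text
time_s: 9.5
position: [0.5504, -0.0203, 0.0974]
tool_rot: [-3.142, -0.0, 0.007]
contact_force: [-0.3, 0.3, -1.0]
gripper_width: 0.168
```

```bash
python3 snap.py w6; python3 -c "
from h import *
im,d=ctrl.get_image('scene');cv2.imwrite('pics/s6.png',cv2.resize(im[150:270,210:390,::-1],None,fx=4,fy=4))"
```

```text
[ 0.55039637 -0.02029549  0.09742884] [-3.14154415e+00 -3.27276744e-04  6.99253647e-03] 9.5
```

View pics/w6.png

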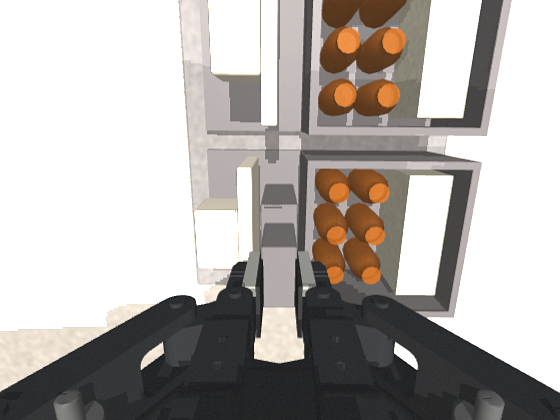

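View pics/s6.png

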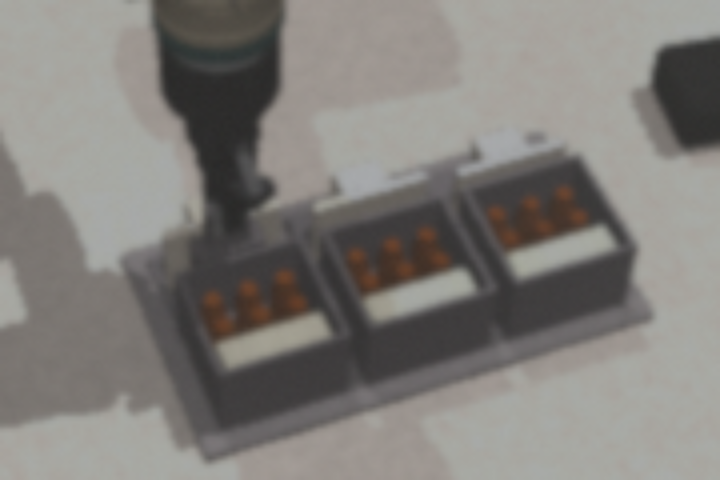

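>>> {"op": "play_rows", "data": {"plan": [[[0,0,0.1,0],[0,0,0.1,0],[0,0,0,0]]]}}

```text
time_s: 9.9
position: [0.5509, -0.0204, 0.0972]
tool_rot: [3.141, -0.002, 0.007]
contact_force: [-3.2, -0.6, 8.7]
gripper_width: 0.16
```

>>> {"op": "play_rows", "data": {"plan": [[[0,0,-0.2,0],[0,0,0,0],[0,0,0,0],[0,0,0,0]]]}}

```text
time_s: 10.3
position: [0.5503, -0.0203, 0.0973]
tool_rot: [-3.142, -0.0, 0.007]
contact_force: [0.0, 0.2, 1.6]
gripper_width: 0.169
```

>>> {"op": "play_rows", "data": {"plan": [[[0,0,0,0],[0,0,0,0],[0,0,0,0],[0,0,0,0],[0,0,0,0]]], "gripper": 4}}

```text
time_s: 10.8
position: [0.5503, -0.0203, 0.0973]
tool_rot: [-3.141, 0.0, 0.007]
contact_force: [1.1, 0.2, -0.6]
gripper_width: 0.47
```

>>> {"op": "play_rows", "data": {"plan": [[[0,0,-1,0],[0,0,-2,0],[0,0,-3,0],[0,0,-3,0],[0,0,0,0]]]}}

```text
time_s: 11.3
position: [0.5524, -0.0205, 0.1935]
tool_rot: [3.141, -0.01, 0.007]
contact_force: [0.5, 0.0, 0.4]
gripper_width: 0.464
```

```bash
python3 snap.py w7;  python3 meas.py w7 130 300 200 430; python3 - <<'E'
from h import *
a=np.load("w7.npz"); s=dict(position=a["position"],tool_rot=a["tool_rot"]); P=cloud("wrist",a["d"],s); z=P[...,2]
m=(z>.1)&(z<.118)&(P[...,0]>.53)&(P[...,0]<.57)&(P[...,1]>-.05)&(P[...,1]<.02)
v,u=np.where(m);zz=np.median(z[m]);W=onplane("wrist",np.c_[u,v],zz,s)[:,:2];print(zz,m.sum(),cv2.minAreaRect((W*1000).astype(np.float32)))
E
```

```text
[ 0.55237436 -0.02048619  0.19346436] [ 3.14063782 -0.00962384  0.00703192] 11.3
white [ 219  151   39   97 2007] zmed 0.0707 rect mm [519.2 -15.6] [83.1 31.4] 89.35
grey [ 291  145  114  108 2373] zmed 0.0737 rect mm [609.1 -15.5] [92.7 90.2] 89.88
grey [263 174  24  58 414] zmed 0.074 rect mm [549.7 -17.6] [19.2 49.7] 0.77
0.10986098962410677 876 ((549.7434692382812, -17.30904769897461), (15.344317436218262, 31.55181884765625), 0.7218262553215027)
```

View pics/w7.png

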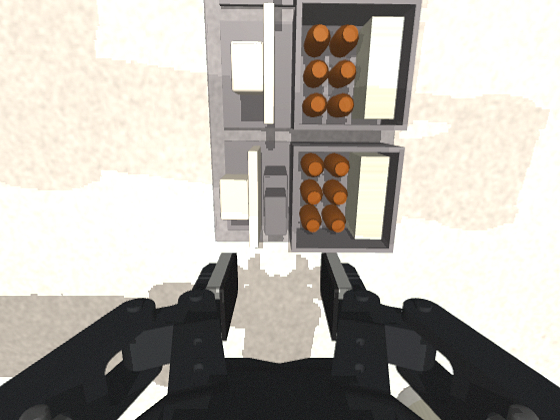

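The block stands in the wide gap: centre (0.5497,-0.0175), i.e. x -14.3 and y -2 mm in the bin frame. Its top is at 0.110, so it is fully down, and the fingers are off it. Now I'll back off, turn a quarter turn, shut the jaws and come down in front of the lip.

>>> {"op": "play_rows", "data": {"plan": [[[-3,-0.1,0,0],[-3,-0.1,0,0],[-3,-0.1,0,-0.14],[0,0,0,-0.14],[0,0,0,-0.14]]], "gripper": 0}}

```text
time_s: 11.85
position: [0.4593, -0.0178, 0.1868]
tool_rot: [-3.141, 0.001, 0.433]
contact_force: [0.2, 0.5, 0.2]
gripper_width: -0.001
```

>>> {"op": "play_rows", "data": {"plan": [[[0,0,0,-0.14],[0,0,0,-0.14],[0,0,0,-0.14],[0,0,0,-0.14],[0,0,0,-0.14]]]}}

```text
time_s: 12.35
position: [0.4598, -0.0179, 0.1865]
tool_rot: [-3.14, 0.0, 1.133]
contact_force: [0.7, -0.8, -0.4]
gripper_width: -0.0
```

>>> {"op": "play_rows", "data": {"plan": [[[0,0,0,-0.14],[0,0,0,-0.14],[0,0,0,-0.14],[0,0,0,0],[0,0,0,0]]]}}

```text
time_s: 12.85
position: [0.46, -0.0179, 0.1868]
tool_rot: [-3.141, -0.0, 1.543]
contact_force: [0.1, -0.3, 0.3]
gripper_width: -0.0
```

>>> {"op": "play_rows", "data": {"plan": [[[0.2,0,2.5,-0.03],[0,0,3.5,0],[0,0,3.5,0],[0,0,2.5,0],[0,0,0.9,0]]]}}

```text
time_s: 13.35
position: [0.4585, -0.0157, 0.0554]
tool_rot: [-3.136, -0.001, 1.574]
contact_force: [-0.3, 0.1, 0.3]
gripper_width: 0.003
```

>>> {"op": "play_rows", "data": {"plan": [[[0,0,0,0]]]}}

```text
time_s: 13.45
position: [0.4596, -0.0158, 0.0574]
tool_rot: [-3.139, -0.0, 1.575]
contact_force: [0.3, -0.4, 0.6]
gripper_width: 0.003
```

```bash
python3 snap.py w8
```

```text
[ 0.45963435 -0.0158371   0.05737436] [-3.13914783e+00 -3.92075295e-04  1.57528309e+00] 13.45
```

View pics/w8.png

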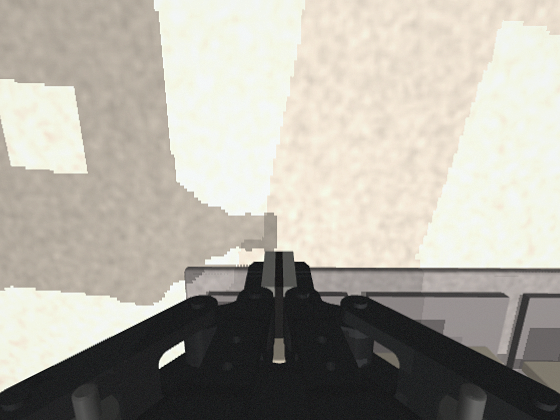

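The picture shows the shut fingers at (280,265), just in front of the wide bin's bay and centred on it. Advancing.

>>> {"op": "play_rows", "data": {"plan": [[[0,1,0,0],[0,1,0,0],[0,0.5,0,0],[0,0,0,0]]]}}

```text
time_s: 13.9
position: [0.4864, -0.0158, 0.0588]
tool_rot: [3.141, 0.0, 1.577]
contact_force: [-0.1, -0.8, 0.2]
gripper_width: -0.0
```

>>> {"op": "play_rows", "data": {"plan": [[[0,0.3,0,0],[0,0.3,0,0],[0,0.2,0,0],[0,0.2,0,0],[0,0,0,0]]]}}

```text
time_s: 14.4
position: [0.4952, -0.0157, 0.0582]
tool_rot: [-3.141, -0.0, 1.577]
contact_force: [-3.3, -0.2, 2.0]
gripper_width: 0.001
```

>>> {"op": "play_rows", "data": {"plan": [[[0,0.2,0,0],[0,0.2,0,0],[0,0.1,0,0],[0,0,0,0]]]}}

```text
time_s: 14.8
position: [0.5003, -0.0157, 0.0582]
tool_rot: [-3.141, -0.0, 1.577]
contact_force: [-4.0, -0.8, 1.8]
gripper_width: 0.003
```

>>> {"op": "play_rows", "data": {"plan": [[[0,0.1,0,0],[0,0.1,0,0],[0,0.1,0,0],[0,0,0,0]]]}}

```text
time_s: 15.2
position: [0.501, -0.0157, 0.0582]
tool_rot: [-3.135, -0.0, 1.577]
contact_force: [-17.8, -0.2, 11.3]
gripper_width: -0.0
```

The force rose sharply to 17.8 N, so the panel has stopped on the block. I'll check in the pictures.

>>> {"op": "play_rows", "data": {"plan": [[[0,0,0,0],[0,0,0,0],[0,0,0,0]]]}}

```text
time_s: 15.5
position: [0.5009, -0.0157, 0.0581]
tool_rot: [-3.135, -0.0, 1.577]
contact_force: [-18.0, -1.8, 10.7]
gripper_width: 0.002
```

```bash
python3 - <<'E'
from h import *
out={}
for n in("scene","top"):
    im,d=ctrl.get_image(n); out[n]=(im,d)
    b=im[150:270,210:390] if n=="scene" else im[170:260,180:315]
    cv2.imwrite(f"pics/{n}9.png",cv2.convertScaleAbs(cv2.resize(b[:,:,::-1],None,fx=4.4,fy=4.4,interpolation=cv2.INTER_CUBIC),alpha=1.4))
    P=cloud(n,d); z=P[...,2]; P0=cloud(n,np.load(n+"0.npz")["d"])
    m=(z>.1)&(z<.116)&(P[...,0]>.535)&(P[...,0]<.575)&(P[...,1]>-.045)&(P[...,1]<.012)
    if m.sum(): print(n,m.sum(),P[m].min(0).round(4),P[m].max(0).round(4),P[m].mean(0).round(4))
    for y0,y1 in((-.055,-.04),(.0,.02),(.045,.12),(.15,.22)):
        for Q,t in((P0,"before"),(P,"after")):
            I=np.load(n+"0.npz")["im"] if t=="before" else im
            k=(Q[...,2]>.066)&(Q[...,2]<.08)&(I.mean(2)>115)&(Q[...,1]>y0)&(Q[...,1]<y1)&(Q[...,0]>.45)&(Q[...,0]<.57)
            if k.sum(): print(" ",y0,t,k.sum(),"max x",np.percentile(Q[...,0][k],[50,95]).round(4))
    for nm,c in dict(b1=(.74,-.305),b2=(.64,-.44)).items(): print("  ",nm,np.median(np.abs(d-np.load(n+"0.npz")["d"])))
print(ctrl.read_state()["contact_force"],ctrl.read_state()["position"],ctrl.read_state()["time_s"])
E
```

```text
scene 73 [ 0.5476 -0.0351  0.1001] [ 0.5665 -0.0061  0.1126] [ 0.559  -0.0211  0.1071]
  -0.055 before 14 max x [0.5364 0.5381]
  -0.055 after 12 max x [0.5435 0.5476]
  0.0 before 19 max x [0.5341 0.5392]
  0.0 after 14 max x [0.5445 0.548 ]
  0.045 before 130 max x [0.5411 0.5513]
  0.045 after 126 max x [0.5413 0.5516]
  0.15 before 116 max x [0.5464 0.557 ]
  0.15 after 118 max x [0.5454 0.5583]
   b1 0.003688395
   b2 0.003688395
  -0.055 before 14 max x [0.5332 0.5366]
  0.0 before 27 max x [0.532  0.5354]
  0.045 before 155 max x [0.5371 0.5486]
  0.045 after 137 max x [0.5343 0.5482]
  0.15 before 152 max x [0.5433 0.5551]
  0.15 after 155 max x [0.5434 0.5553]
   b1 0.0034828186
   b2 0.0034828186
[-17.36730791  -0.85713444  11.76263881] [ 0.50096702 -0.01571117  0.05818327] 15.6
```

View pics/scene9.png

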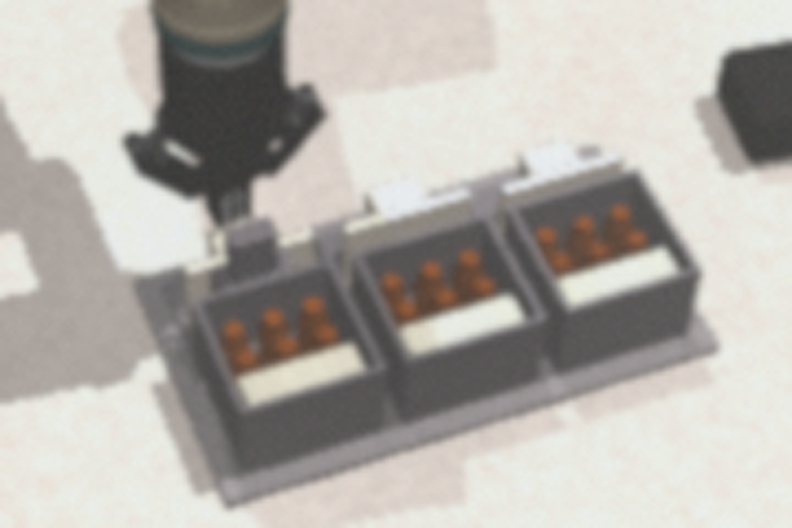

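View pics/top9.png

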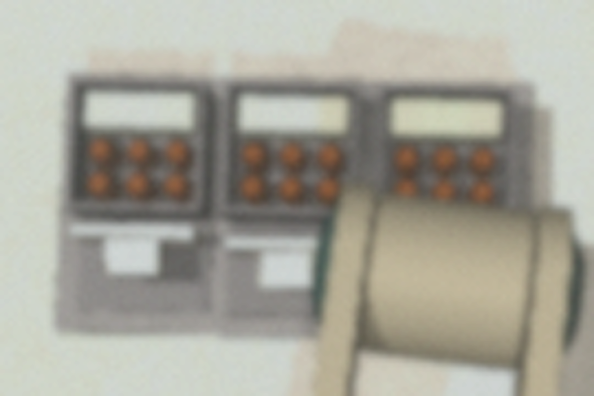

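The scene view shows the panel's rear edge closed onto the block (handle at (250,245)). The panel has moved in about 9 mm, the other two panels are unmoved and the push is a steady 17–18 N. Handing in.

```bash
python3 -c "
from bench import ctrl
print(ctrl.job_done())"
```

```text
the job is handed in; nothing more can be done
None
```

The grey block is standing in the wide-gap bin, clamped by its white panel. I handed the job in at about 15.6 s with the fingers still pressing the lip; the hand-in reported no verdict.

**Placing:** I gripped the block by its handle, lowered it into the gap until it touched the floor and let go. The wrist camera then put it at x −14.3 mm and y −2 mm in the bin frame. Its top was at 110 mm, so it was fully down, and it was square to about 0.01 rad.

**Clamping:** I pushed the lip with the shut fingers until the force rose sharply to a stop.
- **Push force:** 17–18 N and steady, against the 4.5 N needed.
- **Panel travel:** about 9 mm from the scene camera (roughly 7–10 mm at the points checked). The TCP travel, about 9–10 mm, agrees with it.
- **Other panels:** unmoved within 1–2 mm in the camera views.
- **Bystanders:** I never went near the bottles, vial or case. I did not re-measure their positions at the end.

**What disagreed:**
- **Upward force:** the wrist also reads about 11 N upward during the push, probably friction on the lip.
- **Block position:** the scene camera put the block a few mm farther in x than the wrist camera suggests, about the same offset it showed at the start.
- **Top view:** the arm hid the clamped panel from this camera, so only the scene camera confirms it.
- **First grip:** the fingers pressed lightly on the block's shoulders (6.5 N), so I regripped higher before lifting.

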